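# Open the glue can and put its cap to soak

## Task

The cap of the glue can is caked and has to go into the steel pot for soaking: flip up the locking tab on the cap, unscrew the cap, and lower it gently into the pot (no dropping it in) so that it sits flat on the bottom with its tab still standing up. Leave the pot standing where it is and do not disturb the other things on the table.

Things in the scene. Friction and masses are not known exactly. Their poses are not given: they have to be found in the camera images.
- tab (a joint): Black locking tab on the cap: flat lever 44 mm long, 20 wide, 6 thick, hinged 2 mm in front (-x) of the cap's axis, 18 mm past the front rim. Rad: 0 = flat (start), grows as its free end is lifted up and back; stop at 1.75. Stiff hinge, 0.05 N m: stays where left. Raised it stands 50 mm above the cap's top. While down, its tongue (point tab_nose) keeps the cap from turning.
- tab_nose (a point): Middle of the tab's width and thickness, 36 mm from the hinge and 8 mm from its free end; moves with it. Tab down: 38 mm in front (-x) of the cap's axis, 3 mm above the cap's top face; x points back to the hinge, y along it. The 20 mm width can be pinched here from above. A tongue (5 mm thick, 15 wide, 14 long) hangs under the tab, 34 mm from the hinge, between the ribs (point keeper).
- tab_hinge (a point): Middle of the tab's hinge line (which runs along this frame's y), 3 mm above the cap's top face; fixed in the cap, axes as the cap's.
- cap_center (a point): Centre, half-way up, of the loose grey round screw cap: 56 mm across, 28 high, open below, 45 to 80 g. z up its axis, -x to where the shut tab's end lies. A seal below pushes it up with 8 N; about 0.2 N m to turn. Turned counter-clockwise seen from above it rises 4 mm, is free at about 100 degrees, lifts straight off between 105 and 130, then meets a stop. Free, it stays sitting on the neck.
- can_neck (a point): Centre of the top of the neck, 149 mm above the table, inside the tight cap (whose top face is 6 mm above this point and whose axes are then these). The can is full, heavy, white plastic and does not move: body 110 mm wide (y), 125 high, from 45 mm to -x to 125 mm to +x of the neck's axis; carrying handle 63 to 121 mm to +x, its top 4 mm above this point. z up.
- keeper (a point): Middle between the tops of the can's two upright ribs that hold the tab's tongue, on the -x side of the neck, 35 mm from its axis and 10 mm below the tight cap's top face. Each rib is 10 mm long (along x) and 4 thick, 11 mm to either side of this point in y. Axes as can_neck.
- pot_in (a point): Centre of the inner floor of the loose upright round straight-sided steel soaking pot: inside diameter 80 mm, 90 over the rolled rim, rim 44 mm above this point, floor 4 mm thick, 0.28 to 0.46 kg. Too narrow for fingers that hold the cap by its sides; the cap can be lowered in by its raised tab.
- tape: Bystander: roll of paper tape lying flat, 92 mm across, 24 mm high; origin at the centre of its underside.
- paint_jar: Bystander: small closed green glass paint jar, 48 mm across, 55 mm high; origin at the centre of its underside.
- pliers: Bystander: pliers with orange handles lying flat, 170 mm long, 14 mm high, handles to -x; origin under the pivot.

How it is judged:
By the outcome, as a careful person would: the job done as asked, in the order asked, and still so for the second after the job is handed in, with the robot touching nothing.
It also fails if it takes over 67 s, if anything falls off the work surface, if the arm or the gripper's body presses on something with over 40 N, if the wrist force passes 120 N, or if a joint passes its speed limit or range.

## Robot

A 7-joint arm with a two-finger parallel gripper is mounted at the origin on the work surface. World frame = base frame: x ahead of the robot, y to its left, z up, the work surface at z = 0. Lengths are in m, angles in rad, forces in N, time in s.
With the tool pointing down it reaches from about 0.4 to 0.875 m from the base axis. Payload 19.3 kg.
Tool frame: the origin (TCP) lies at the very end of the fingers, on their centre line; the grasp point (between the pads) lies 19 mm behind it; z points along the fingers, y is the line along which they close (so a half turn about z gives the same grasp; the last joint's range is limited). The gripper opens to 85 mm and grips with 20 to 120 N. Pads are 22 mm wide; open, the fingers measure 114 mm over their backs; the gripper's body (76 mm by 85 mm) begins 54 mm behind the grasp point. The pads swing forward as they close: fully open they stand 13 mm farther back than shut.
Start: joints at [-1.281, 0.521, -0.036, 1.599, 0.021, 1.021, -0.113], TCP at [0.22, 0.585, 0.231] pointing down, gripper open.
Joint ranges: [-2.91, 2.91], [-0.3, 2.13], [-1.5, 1.42], [0.17, 2.43], [-1.26, 4.41], [0.16, 1.93], [-2.52, 2.52]. Speed limits (rad/s): [1.89, 1.89, 2.39, 2.39, 3.01, 3.01, 3.01].

## Interface

Orientations are given as [roll, pitch, yaw] about the fixed x, y, z axes, in that order (R = Rz(yaw) Ry(pitch) Rx(roll)).
In Python, from workcell import bot gives the robot as it stands.
- The arm moves only by the tool jog_arm, never from a script. Its argument "motion" is a list of rows, each a list of 5 numbers: the shift along the tool's x, y, z scaled (see below), then the turn about the tool's z scaled (see below), then the opening, from 0 (shut) to 1 (fully open). A call has 1 to 12 rows; each row shifts and turns the commanded pose from where the row before left it, along the tool's axes as they then stand; what a row does not reach is not made up. The controller multiplies each number of a shift by 30 mm and each number of a turn by 0.08 rad. A row lasts 1/10 s, in which the tool goes at most 50 mm and 8.59 degrees, less where a joint would pass 70% of its speed; a pose out of reach is approached as far as the arm can. A call with a number of a shift or a turn outside -1 to 1 is refused whole. A call with a gripper value outside its range is refused whole. The fingers move at their own pace and stop on an object; "newtons" is the grip in N (left out, the last holds). Time passes only in rows, so rows that do not move let the fingers close. It gives the time, the measured TCP pose, the force, the opening and the grip force at its end, in the units of the state.
- bot.observe(): the state, without advancing time (a new reading comes with each control period).
- bot.grab_frame(name): name is "side" or "top"; returns a dict with "pixels" (384x512x3 uint8, red, green, blue), "fovy" (degrees; the focal length in pixels is half the picture's height over the tangent of half this angle, whatever the lens; pixels are square), "cx", "cy" (the principal point, pixels), "rvec" (rotation vector, rad) and "tvec" (3), from world to camera coordinates, as OpenCV has them. Camera axes: x right, y down, z forward; pixel columns grow to the right and rows downward; lengths in m; the calibration is good to about 2 mm. A picture is of the moment at which its call begins. There is no depth.
- bot.job_done(): hands the job in; it is judged then, once.
The state is a dict: "clock": time; "qpos": joint angles; "qd": joint speeds; "joint_efforts": joint torques, N m; "position": TCP position; "tool_rot": TCP orientation; "force": force on the tool from outside, world axes, zero at the start; "moment": the same for the moment, N m; "grip_width": finger opening in m; "finger_force": force on a finger pad.
Only numpy, scipy, OpenCV 4.12 (cv2) and the standard library are available. Lean on these libraries where they do the work, as an engineer would, in place of code of your own. Each camera call takes 0.05 s, during which the arm holds its last target. There are 200 camera calls.

## Working session

There is one attempt and no reset: what is moved stays moved. The work goes in short steps, Python scripts to look and compute and a tool call to move; the robot and the scene stay as the last step left them, time stands still between calls to the robot, and variables do not carry over. Pictures are saved under pics/ and viewed, at most 12 in all, crops included, and the job is handed in when it is done.

Besides the shell and the picture viewer there is one more tool, called after "Emit:" by a JSON object that holds its "api" and its "payload", one argument or row to a line. jog_arm: Moves the arm, as the interface text tells. Shifts and turns lie within -1 to 1; 1 stands for 30 mm of shift or 0.08 rad of turn. Its arguments: {"type":"object","properties":{"motion":{"type":"array","items":{"type":"array","items":{"type":"number"}}},"newtons":{"type":"number"}},"required":["motion"]}

```bash
mkdir -p pics; ls
cat > h.py <<'E'
import numpy as np, cv2
from workcell import bot
def grab(n,fn=None):
    f=bot.grab_frame(n)
    if fn: cv2.imwrite('pics/'+fn,cv2.cvtColor(f['pixels'],cv2.COLOR_RGB2BGR))
    K=f['pixels'].shape[0]/2/np.tan(np.radians(f['fovy'])/2)
    R=cv2.Rodrigues(np.array(f['rvec'],float))[0]
    return f,K,R,np.array(f['tvec'],float).ravel()
def onz(c,u,v,z):
    f,K,R,t=c
    d=R.T@np.array([(u-f['cx'])/K,(v-f['cy'])/K,1.]); o=-R.T@t
    return o+d*(z-o[2])/d[2]
def proj(c,p):
    f,K,R,t=c
    q=R@np.array(p)+t
    return q[0]/q[2]*K+f['cx'],q[1]/q[2]*K+f['cy']
E
python3 - <<'E'
from h import *
s=bot.observe();print(s)
for n in('top','side'):
    c=grab(n,n+'0.png');print(n,c[0]['fovy'],-c[2].T@c[3], c[2])
    print({k:v for k,v in c[0].items() if k!='pixels'})
a=cv2.imread('pics/top0.png');b=cv2.imread('pics/side0.png')
E
```

```text
pics
{'clock': 0.0, 'qpos': array([-1.2811885 ,  0.52201578, -0.03631077,  1.59998405,  0.02117199,
        1.02114032, -0.11283476]), 'qd': array([ 0.00042727, -0.00074586,  0.00131496,  0.00108422,  0.00157166,
        0.00050524,  0.00010766]), 'joint_efforts': array([-3.00462983e-03, -9.27119136e+01,  1.97881982e+00, -3.69941354e+01,
        1.77743408e-02,  8.22435570e-03,  2.81974746e-05]), 'position': array([0.21997583, 0.5846442 , 0.2307334 ]), 'tool_rot': array([-3.14043112e+00,  6.88392560e-05,  2.78171063e+00]), 'force': array([ 0.28970943,  0.48726606, -0.21009693]), 'moment': array([0.01918714, 0.06413009, 0.00568221]), 'finger_force': 0.0, 'grip_width': 0.08515279733528028}
top 48.645399783299645 [3.97688771e-01 4.00246156e-04 1.24179151e+00] [[-0.00794229 -0.99996527 -0.00252725]
 [-0.98458371  0.00826169 -0.17471879]
 [ 0.1747336   0.00110062 -0.98461513]]
{'fovy': 48.645399783299645, 'cx': 261.4528856936355, 'cy': 194.62226589908192, 'rvec': array([ 2.1200269 , -2.13740773,  0.18547045]), 'tvec': array([0.0066971 , 0.60851889, 1.15319668])}
side 51.46701333864101 [-0.01834826 -0.71081752  0.6817927 ] [[ 0.72731297 -0.6861766  -0.01332368]
 [-0.36652745 -0.3719412  -0.85282904]
 [ 0.5802357   0.62515712 -0.52202022]]
{'fovy': 51.46701333864101, 'cx': 254.2167569515997, 'cy': 186.35864276171398, 'rvec': array([ 1.99579564, -0.80151172,  0.43163758]), 'tvec': array([-0.46531743,  0.31034515,  0.81092852])}
```

View pics/top0.png

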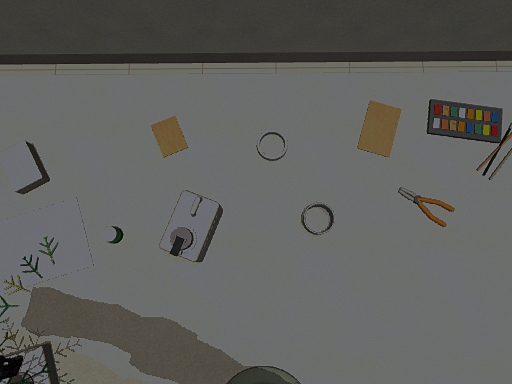

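View pics/side0.png

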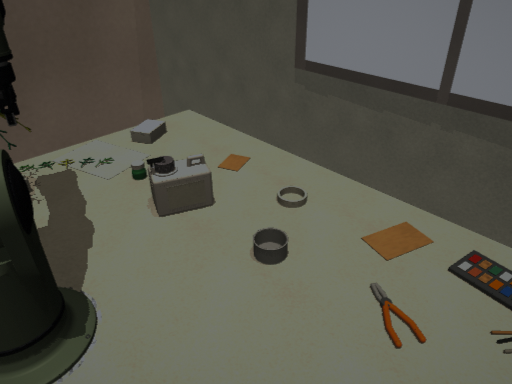

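The top view shows the can near (190,226), the cap at (182,238) with its tab end at (177,250), the pot at (318,219), the tape at (272,146), the jar at (116,235) and the pliers at (430,205). I'll enlarge the can and pot.

Run:
```python
import cv2,numpy as np
a=cv2.imread('pics/top0.png');b=cv2.imread('pics/side0.png')
r=lambda i,f:cv2.convertScaleAbs(cv2.resize(i,None,fx=f,fy=f,interpolation=cv2.INTER_CUBIC),alpha=1.6)
# canvas 800x600: top can (150..230,180..270)x5 =400x450 ; side can(140..220,145..220)x5=400x375; pots x 3.x
C=np.zeros((600,800,3),np.uint8)
C[:450,:400]=r(a[180:270,150:230],5); C[:375,400:]=r(b[145:220,140:220],5)
C[450:600,:200]=r(a[197:242,293:353],10/3)[:150,:200]
C[400:600,400:600]=r(b[222:272,245:295],4)
cv2.imwrite('pics/crop0.png',C)
```

```text
(no output)
```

View pics/crop0.png

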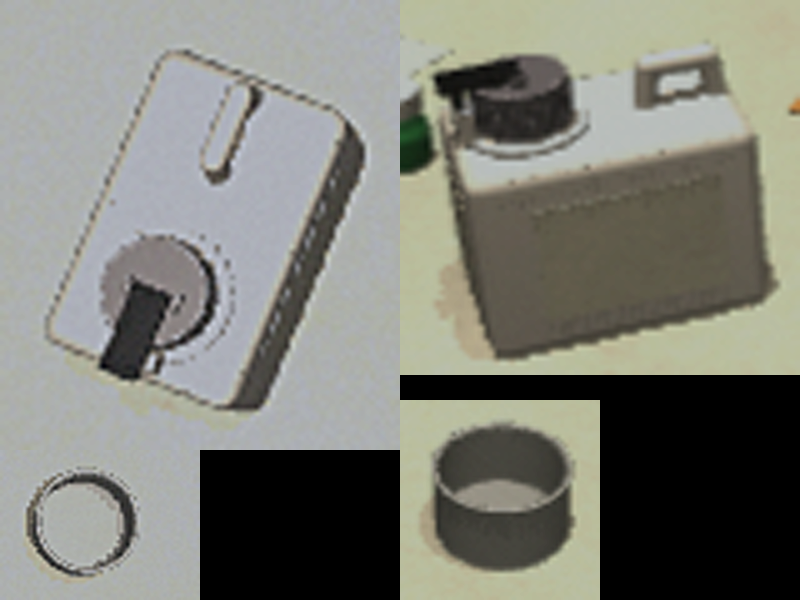

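The crop shows the cap's top disc centred at about (155,290), which is pixel (181,238) in the top view. The tab runs from (153,286) to (119,376), and the handle from (237,90) to (214,175). The pot rim is centred at (317,218.6) in the top view and (270.5,238.6) in the side view.

Run:
```python
from h import *
T=grab('top');S=grab('side')
tp=lambda x,y:((x+.5)/5-.5+150,(y+.5)/5-.5+180)
sp=lambda x,y:((x-400+.5)/5-.5+140,(y+.5)/5-.5+145)
P=lambda c,p,z:onz(c,*p,z)[:2].round(4)
print('cap',P(T,tp(155,290),.155),P(S,sp(523,76),.155))
e=P(T,tp(119,376),.161);h=P(T,tp(153,286),.161)
d=h-e;print('tab',e,h,np.linalg.norm(d),np.degrees(np.arctan2(d[1],d[0])))
a=P(T,tp(240,88),.153);b=P(T,tp(212,175),.153);d=a-b
print('handle',b,a,np.linalg.norm(d),np.degrees(np.arctan2(d[1],d[0])))
# can top corners
q=[P(T,tp(*p),.125) for p in((47,335),(232,409),(347,120),(170,50))]
print(q)
for i in range(4):
  d=q[(i+1)%4]-q[i];print(np.linalg.norm(d),np.degrees(np.arctan2(d[1],d[0])))
pt=lambda x,y:((x+.5)*.3-.5+293,(y-450+.5)*.3-.5+197)
print('pot',P(T,pt(81,522),.048),P(S,((103.5)/4-.5+245,(67.5)/4-.5+222),.048), 'diam',P(T,pt(27,522),.048)-P(T,pt(135,522),.048))
print('jar',P(T,(117,235),.055),'tape',P(T,(272,146),.024))
```

```text
cap [0.4808 0.209 ] [0.4836 0.2068]
tab [0.4372 0.2249] [0.4824 0.2089] 0.04794830549664922 -19.493061911150974
handle [0.54   0.1814] [0.5855 0.1678] 0.0474890513697631 -16.641463112483386
[array([0.4601, 0.2707]), array([0.4211, 0.1731]), array([0.5726, 0.1148]), array([0.6113, 0.2099])]
0.10510356796988388 -111.7811636287093
0.16233034220379136 -21.04764738613218
0.1026727812031991 67.85662301994756
0.16296649962492285 158.09413159654414
pot [ 0.5404 -0.1545] [ 0.5434 -0.1622] diam [0.0007 0.0915]
jar [0.4972 0.4061] tape [ 0.7603 -0.0307]
```

Emit:
{"api": "jog_arm", "payload": {
  "motion": [
    [-0.5,-0.4,0,0,0.45],
    [-0.9,-0.7,0,0,0.45],
    [-0.9,-0.7,0,0,0.45],
    [-0.9,-0.7,0,0,0.45],
    [-0.9,-0.7,0,0,0.45],
    [-0.9,-0.7,0,0,0.45],
    [-0.9,-0.7,0,0,0.45],
    [-0.9,-0.7,0,0,0.45],
    [-0.9,-0.7,0,0,0.45],
    [-0.9,-0.7,0,0,0.45],
    [-0.9,-0.7,0,0,0.45],
    [-0.9,-0.7,0,0,0.45]
  ],
  "newtons": 30
}}

```text
clock: 1.4
position: [0.427, 0.2464, 0.2313]
tool_rot: [-3.142, 0.0, 2.782]
force: [0.4, 0.9, -0.1]
grip_width: 0.0388
finger_force: 0.0
```

Emit:
{"api": "jog_arm", "payload": {
  "motion": [
    [-0.4,-0.28,0.5,0,0.45],
    [-0.4,-0.28,0.5,0,0.45],
    [0,0,0.5,0,0.45],
    [0,0,0,0,0.45]
  ]
}}

```text
clock: 1.8
position: [0.4424, 0.2227, 0.1849]
tool_rot: [-3.139, -0.002, 2.781]
force: [-0.2, -0.3, -0.5]
grip_width: 0.0386
finger_force: 0.0
```

Run:
```python
from h import *
T=grab('top','t1.png');S=grab('side','s1.png')
s=bot.observe();p=s['position'];print(p)
a=cv2.imread('pics/t1.png');b=cv2.imread('pics/s1.png')
r=lambda i,f:cv2.convertScaleAbs(cv2.resize(i,None,fx=f,fy=f,interpolation=cv2.INTER_CUBIC),alpha=1.8)
C=np.hstack([r(a[185:285,145:211],6),r(b[100:200,130:196],6)])
cv2.imwrite('pics/c1.png',C);print(C.shape,proj(T,p),proj(S,p))
```

```text
[0.442962   0.22367283 0.18655152]
(600, 792, 3) (np.float64(171.8208418490683), np.float64(252.07875463648676)) (np.float64(146.91238842260123), np.float64(152.52812970904603))
```

View pics/c1.png

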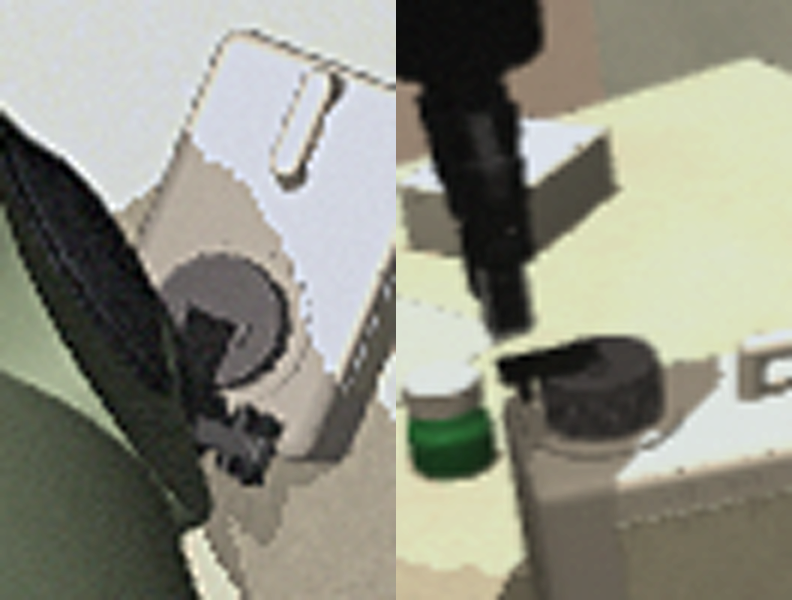

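The fingers straddle the tab end, with the near fingertip at about (507,330) in the crop and the tab end just below at (515,370). I'll descend and pinch.

Emit:
{"api": "jog_arm", "payload": {
  "motion": [
    [0,0,0.5,0,0.45],
    [0,0,0.5,0,0.45],
    [0,0,0.2,0,0.45],
    [0,0,0,0,0.45],
    [0,0,0,0,0.45]
  ]
}}

```text
clock: 2.4
position: [0.4433, 0.2238, 0.151]
tool_rot: [3.141, 0.0, 2.782]
force: [0.2, 0.8, 0.4]
grip_width: 0.0383
finger_force: 0.0
```

Emit:
{"api": "jog_arm", "payload": {
  "motion": [
    [0,0,0,0,0.3],
    [0,0,0,0,0.26],
    [0,0,0,0,0.22],
    [0,0,0,0,0.15],
    [0,0,0,0,0.15]
  ],
  "newtons": 20
}}

```text
clock: 2.9
position: [0.4431, 0.2233, 0.1504]
tool_rot: [-3.141, -0.0, 2.782]
force: [-1.5, -2.9, 4.7]
grip_width: 0.0195
finger_force: 19.5
```

Emit:
{"api": "jog_arm", "payload": {
  "motion": [
    [-0.027,0,-0.265,0,0.15],
    [-0.079,0,-0.254,0,0.15],
    [-0.128,0,-0.234,0,0.15],
    [-0.171,0,-0.203,0,0.15],
    [0,0,0,0,0.15]
  ]
}}

```text
clock: 3.4
position: [0.4552, 0.2192, 0.1799]
tool_rot: [3.141, 0.001, 2.781]
force: [-3.9, -2.4, 2.7]
grip_width: 0.0189
finger_force: 19.9
```

Emit:
{"api": "jog_arm", "payload": {
  "motion": [
    [-0.209,0,-0.166,0,0.15],
    [-0.237,0,-0.121,0,0.15],
    [-0.257,0,-0.071,0,0.15],
    [-0.267,0,-0.019,0,0.15],
    [0,0,0,0,0.15]
  ]
}}

```text
clock: 3.9
position: [0.4829, 0.2089, 0.1907]
tool_rot: [3.141, 0.001, 2.781]
force: [-2.1, -0.8, 6.6]
grip_width: 0.0184
finger_force: 19.6
```

Run:
```python
from h import *
T=grab('top','t2.png');S=grab('side','s2.png')
a=cv2.imread('pics/t2.png');b=cv2.imread('pics/s2.png')
r=lambda i,f:cv2.convertScaleAbs(cv2.resize(i,None,fx=f,fy=f,interpolation=cv2.INTER_CUBIC),alpha=1.8)
C=np.hstack([r(a[185:285,145:211],6),r(b[100:200,130:196],6)])
cv2.imwrite('pics/c2.png',C);print(proj(S,(.482,.2075,.155)))
```

```text
(np.float64(163.59774290999263), np.float64(159.89748601637564))
```

View pics/c2.png

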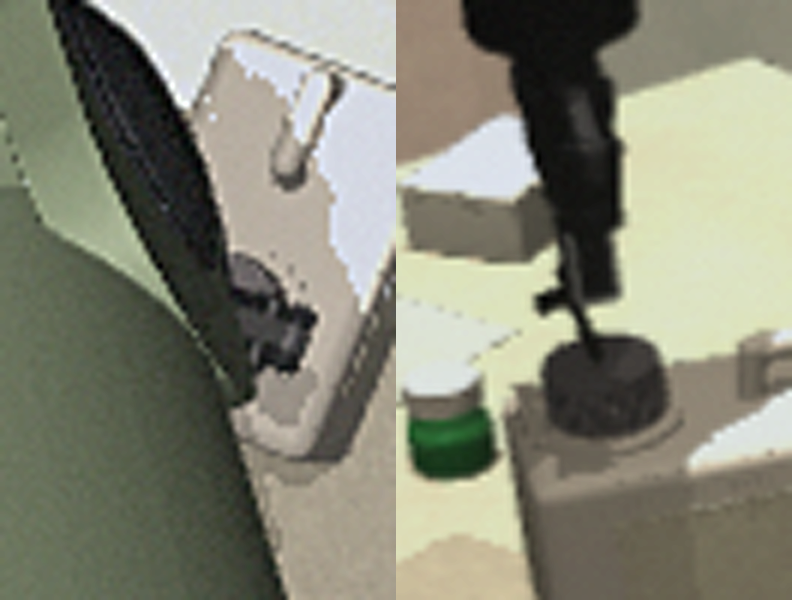

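The tab is up, running from about (597,355) to (568,240) in the crop with its tongue at (550,298). It leans a bit forward and has slid to the front edge of the pads. I'll compute the angle.

Run:
```python
from h import *
S=grab('side')
ax=np.array([.482,.2075,.158]);X=np.array([.934,-.358,0]);Z=np.array([0,0,1.])
for t in (1.1,1.2,1.3,1.4,1.5,1.6):
    h=ax-.002*X
    e=h+.044*(-np.cos(t)*X+np.sin(t)*Z)
    f=lambda p:[round(6*(q-o)+(396 if i==0 else 0),0) for i,(q,o) in enumerate(zip(proj(S,p),(130,100)))]
    print(t,f(h),f(e))
```

```text
1.1 [np.float64(593.0), np.float64(355.0)] [np.float64(538.0), np.float64(288.0)]
1.2 [np.float64(593.0), np.float64(355.0)] [np.float64(547.0), np.float64(283.0)]
1.3 [np.float64(593.0), np.float64(355.0)] [np.float64(555.0), np.float64(278.0)]
1.4 [np.float64(593.0), np.float64(355.0)] [np.float64(564.0), np.float64(275.0)]
1.5 [np.float64(593.0), np.float64(355.0)] [np.float64(573.0), np.float64(272.0)]
1.6 [np.float64(593.0), np.float64(355.0)] [np.float64(583.0), np.float64(270.0)]
```

The free end sits near θ≈1.5, close to upright, and the TCP is on the cap's axis. I'll regrip lower and harder.

Emit:
{"api": "jog_arm", "payload": {
  "motion": [
    [0,0,0,0,0.4],
    [0,0,0,0,0.4],
    [0,0,0.25,0,0.4],
    [0,0,0.25,0,0.4],
    [0,0,0.25,0,0.4],
    [0,0,0,0,0.4],
    [0,0,0,0,0.25],
    [0,0,0,0,0.15],
    [0,0,0,0,0.15],
    [0,0,0,0,0.15]
  ],
  "newtons": 60
}}

```text
clock: 5.05
position: [0.4816, 0.2087, 0.1678]
tool_rot: [-3.141, -0.0, 2.782]
force: [-1.8, -2.4, -0.6]
grip_width: 0.0187
finger_force: 58.5
```

Emit:
{"api": "jog_arm", "payload": {
  "motion": [
    [0,0,0,-0.5,0.15],
    [0,0,-0.006,-1,0.15],
    [0,0,-0.006,-1,0.15],
    [0,0,-0.006,-1,0.15],
    [0,0,-0.006,-1,0.15],
    [0,0,0,0,0.15]
  ]
}}

```text
clock: 5.65
position: [0.4818, 0.209, 0.1686]
tool_rot: [3.141, 0.0, -3.14]
force: [-0.7, -0.3, -2.4]
grip_width: 0.0186
finger_force: 58.9
```

```bash
python3 -c "
from workcell import bot
s=bot.observe();print(s['qpos'],s['moment'],s['force'],s['tool_rot'])"
```

```text
[-0.5036257   0.44596863 -0.02438221  1.92356631  0.01483466  0.77192212
  1.03615669] [-0.18074983  0.02779081  0.09602677] [-0.74737387 -0.29315694 -2.43078872] [ 3.14129328e+00  1.80701067e-04 -3.13998107e+00]
```

Joint 7 would run out at this rate: it is at 1.04 with 94° still to go, against a limit of 2.52. I'll release, turn the open gripper back half a turn, and regrip.

Emit:
{"api": "jog_arm", "payload": {
  "motion": [
    [0,0,0,0,0.9],
    [0,0,0,0,0.9],
    [0,0,0,0,0.9],
    [0,0,0,0.5,0.9],
    [0,0,0,1,0.9],
    [0,0,0,1,0.9],
    [0,0,0,1,0.9],
    [0,0,0,1,0.9],
    [0,0,0,1,0.9],
    [0,0,0,1,0.9],
    [0,0,0,1,0.9],
    [0,0,0,1,0.9]
  ]
}}

```text
clock: 6.85
position: [0.4817, 0.2091, 0.1686]
tool_rot: [3.141, 0.0, 2.458]
force: [0.4, -0.4, -0.7]
grip_width: 0.0768
finger_force: 0.0
```

Emit:
{"api": "jog_arm", "payload": {
  "motion": [
    [0,0,0,1,0.9],
    [0,0,0,1,0.9],
    [0,0,0,1,0.9],
    [0,0,0,1,0.9],
    [0,0,0,1,0.9],
    [0,0,0,1,0.9],
    [0,0,0,1,0.9],
    [0,0,0,1,0.9],
    [0,0,0,1,0.9],
    [0,0,0,1,0.9],
    [0,0,0,1,0.9],
    [0,0,0,1,0.9]
  ]
}}

```text
clock: 8.05
position: [0.4817, 0.2092, 0.1686]
tool_rot: [3.141, -0.0, 1.498]
force: [-0.4, -0.1, -0.1]
grip_width: 0.0769
finger_force: 0.0
```

Emit:
{"api": "jog_arm", "payload": {
  "motion": [
    [0,0,0,1,0.9],
    [0,0,0,1,0.9],
    [0,0,0,1,0.9],
    [0,0,0,1,0.9],
    [0,0,0,1,0.9],
    [0,0,0,1,0.9],
    [0,0,0,1,0.9],
    [0,0,0,1,0.9],
    [0,0,0,1,0.9],
    [0,0,0,1,0.9],
    [0,0,0,1,0.9],
    [0,0,0,1,0.9]
  ]
}}

```text
clock: 9.25
position: [0.4817, 0.2092, 0.1686]
tool_rot: [-3.142, -0.0, 0.538]
force: [1.0, -1.5, -0.6]
grip_width: 0.0771
finger_force: 0.0
```

Emit:
{"api": "jog_arm", "payload": {
  "motion": [
    [0,0,0,1,0.9],
    [0,0,0,1,0.9],
    [0,0,0,1,0.9],
    [0,0,0,1,0.9],
    [0,0,0,1,0.9],
    [0,0,0,1,0.9],
    [0,0,0,0.8,0.9],
    [0,0,0,0,0.9]
  ]
}}

```text
clock: 10.05
position: [0.4817, 0.2092, 0.1685]
tool_rot: [3.141, -0.0, -0.004]
force: [0.1, 0.7, -0.5]
grip_width: 0.0771
finger_force: 0.0
```

Run:
```python
from h import *
s=bot.observe();print(s['qpos'],s['tool_rot'],s['position'],s['force'])
T=grab('top','t3.png');S=grab('side','s3.png')
a=cv2.imread('pics/t3.png');b=cv2.imread('pics/s3.png')
r=lambda i,f:cv2.convertScaleAbs(cv2.resize(i,None,fx=f,fy=f,interpolation=cv2.INTER_CUBIC),alpha=1.8)
C=np.hstack([r(a[185:285,145:211],6),r(b[100:200,130:196],6)])
cv2.imwrite('pics/c3.png',C)
```

```text
[-1.0973362   0.59378343  0.82268623  1.95207391 -0.57842591  0.8475201
 -1.53489116] [ 3.14135842e+00 -2.04038262e-04 -3.57816817e-03] [0.48166086 0.20922885 0.168484  ] [ 0.09264929  0.68788527 -0.45731561]
```

View pics/c3.png

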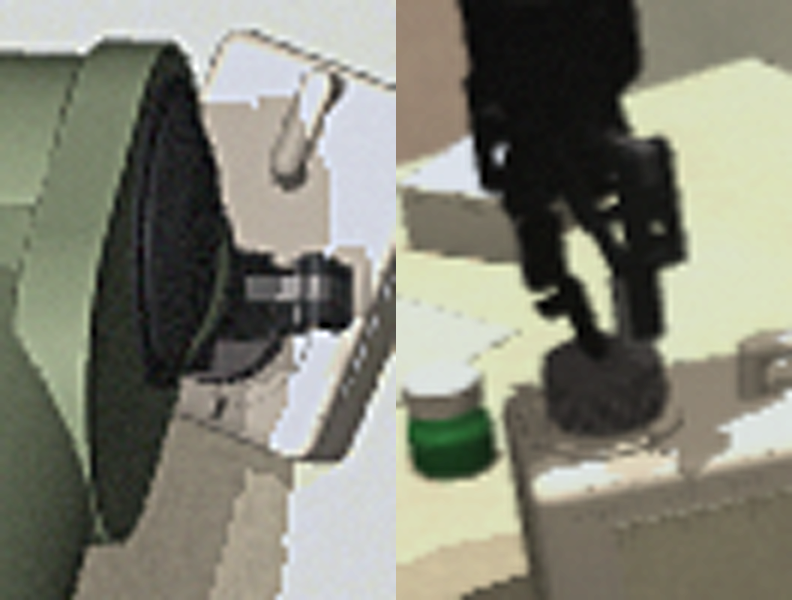

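The tab stands between the open fingers, with its base at (597,350) and its tongue at (550,300). I'll regrip and carry on turning.

Emit:
{"api": "jog_arm", "payload": {
  "motion": [
    [0,0,0,0,0.5],
    [0,0,0,0,0.35],
    [0,0,0,0,0.15],
    [0,0,0,0,0.15],
    [0,0,0,0,0.15],
    [0,0,-0.003,-0.5,0.15],
    [0,0,-0.006,-1,0.15],
    [0,0,-0.006,-1,0.15],
    [0,0,-0.006,-1,0.15],
    [0,0,-0.006,-1,0.15],
    [0,0,-0.006,-1,0.15],
    [0,0,-0.006,-1,0.15]
  ],
  "newtons": 60
}}

```text
clock: 11.35
position: [0.4814, 0.209, 0.1696]
tool_rot: [-3.141, 0.001, 0.521]
force: [-0.7, -0.4, 0.7]
grip_width: 0.0189
finger_force: 58.5
```

Emit:
{"api": "jog_arm", "payload": {
  "motion": [
    [0,0,-0.006,-1,0.15],
    [0,0,-0.006,-1,0.15],
    [0,0,-0.006,-1,0.15],
    [0,0,-0.006,-1,0.15],
    [0,0,-0.006,-1,0.15],
    [0,0,-0.006,-1,0.15],
    [0,0,-0.006,-1,0.15],
    [0,0,-0.006,-1,0.15],
    [0,0,-0.006,-1,0.15],
    [0,0,-0.006,-1,0.15],
    [0,0,0,0,0.15]
  ]
}}

```text
clock: 12.45
position: [0.4813, 0.2089, 0.1713]
tool_rot: [-3.141, 0.0, 1.319]
force: [-4.2, -0.4, -1.0]
grip_width: 0.0186
finger_force: 58.9
```

```bash
python3 -c "
from workcell import bot
s=bot.observe();print(s['qpos'],s['moment'],s['force'],s['tool_rot'])"
```

```text
[-0.86012342  0.48326439  0.45798148  1.93961112 -0.29550487  0.78505421
 -0.48777363] [0.04138792 0.59535891 0.02176008] [-4.18721705 -0.35230118 -0.97198759] [-3.14069068e+00  2.18113567e-04  1.31931998e+00]
```

Emit:
{"api": "jog_arm", "payload": {
  "motion": [
    [0,0,-0.006,-1,0.15],
    [0,0,0,-1,0.15],
    [0,0,0,-1,0.15],
    [0,0,0,-1,0.15],
    [0,0,0,-0.7,0.15],
    [0,0,0,0,0.15]
  ]
}}

```text
clock: 13.05
position: [0.4812, 0.2088, 0.1716]
tool_rot: [-3.141, 0.0, 1.692]
force: [-5.0, -0.3, 2.2]
grip_width: 0.0186
finger_force: 59.1
```

Emit:
{"api": "jog_arm", "payload": {
  "motion": [
    [0,0,-0.1,0,0.15],
    [0,0,-0.1,0,0.15],
    [0,0,-0.1,0,0.15],
    [0,0,0,0,0.15]
  ]
}}

```text
clock: 13.45
position: [0.4816, 0.2091, 0.1811]
tool_rot: [3.141, -0.0, 1.693]
force: [-4.2, -0.7, 1.5]
grip_width: 0.0191
finger_force: 59.1
```

Run:
```python
from h import *
s=bot.observe();print(s['qpos'],s['tool_rot'],s['position'],s['force'],s['moment'])
T=grab('top','t4.png');S=grab('side','s4.png')
b=cv2.imread('pics/s4.png')
r=lambda i,f:cv2.convertScaleAbs(cv2.resize(i,None,fx=f,fy=f,interpolation=cv2.INTER_CUBIC),alpha=1.8)
cv2.imwrite('pics/c4.png',r(b[100:200,130:220],6))
```

```text
[-0.79339452  0.45317085  0.36303076  1.9275583  -0.21884482  0.79875672
 -0.18798761] [ 3.14148079e+00 -1.23651350e-04  1.69319867e+00] [0.48164766 0.20906213 0.18107267] [-4.24413185 -0.73162408  1.51043114] [-2.49832934e-01  1.40851304e+00 -1.01505673e-03]
```

View pics/c4.png

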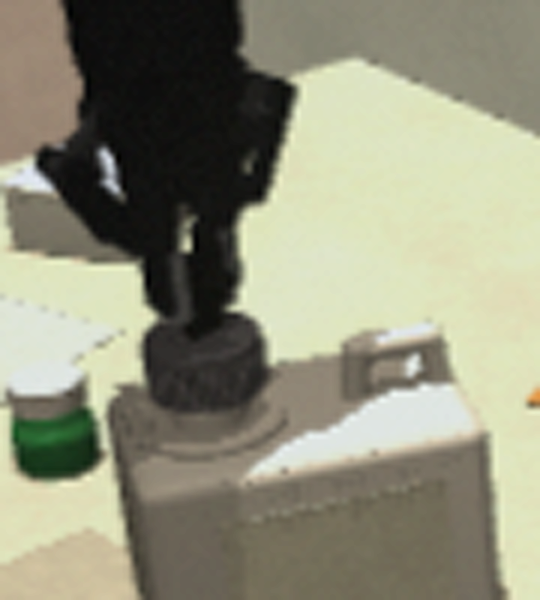

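The cap has lifted, and its bottom edge now shows the neck at about (205,415). I'll keep lifting.

Emit:
{"api": "jog_arm", "payload": {
  "motion": [
    [0,0,-0.15,0,0.15],
    [0,0,-0.2,0,0.15],
    [0,0,-0.3,0,0.15],
    [0,0,-0.5,0,0.15],
    [0,0,-0.5,0,0.15],
    [0,0,-0.4,0,0.15],
    [0,0,-0.3,0,0.15],
    [0,0,0,0,0.15]
  ]
}}

```text
clock: 14.35
position: [0.4822, 0.2092, 0.2524]
tool_rot: [3.14, -0.001, 1.694]
force: [-0.9, 0.4, -1.1]
grip_width: 0.019
finger_force: 59.0
```

Run:
```python
from h import *
s=bot.observe();print(s['tool_rot'],s['position'],s['force'],s['moment'])
S=grab('side','s5.png')
b=cv2.imread('pics/s5.png')
r=lambda i,f:cv2.convertScaleAbs(cv2.resize(i,None,fx=f,fy=f,interpolation=cv2.INTER_CUBIC),alpha=1.8)
cv2.imwrite('pics/c5.png',r(b[90:190,130:210],6))
p=s['position']
for dz in(-.013,-.041,): print([proj(S,p+np.array([0,0,dz]))])
```

```text
[ 3.13980866e+00 -8.92530239e-04  1.69370995e+00] [0.48219479 0.20920855 0.25236644] [-0.91015793  0.38647412 -1.10219   ] [-0.03579035 -0.01448528 -0.01834598]
[(np.float64(159.27302459294546), np.float64(132.46865648373344))]
[(np.float64(160.65568148255963), np.float64(141.73817849560217))]
```

View pics/c5.png

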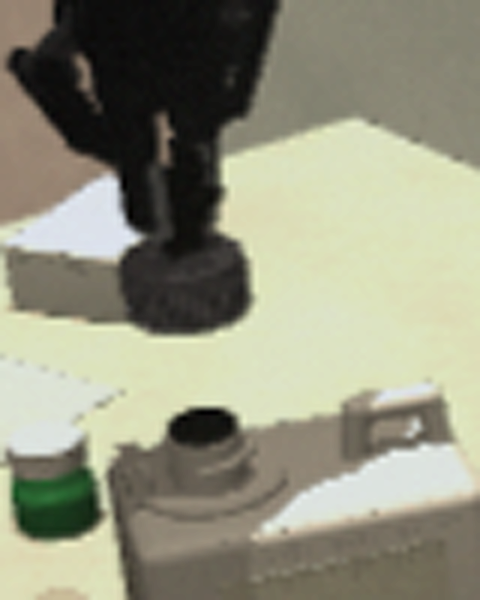

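The cap is free of the neck and hanging upright, with its top face centred at about (185,255) in the crop. Next I'll refine the pot position against its measured extents.

Run:
```python
from h import *
from scipy.optimize import least_squares
T=grab('top','t6.png');S=grab('side')
a=np.linspace(0,2*np.pi,200)
def ext(c,x,y,r=.045,z=.048):
    q=np.array([proj(c,(x+r*np.cos(t),y+r*np.sin(t),z)) for t in a]);return [q[:,0].min(),q[:,0].max(),q[:,1].min(),q[:,1].max()]
to=[301.1,333.5,202.4,235.1];so=[253.5,288,228,250]
for n,c,o in(('T',T,to),('S',S,so)):
    s=least_squares(lambda p:np.array(ext(c,*p))-o,(.541,-.157));print(n,s.x.round(4),s.fun.round(1))
s=least_squares(lambda p:np.r_[np.array(ext(T,*p))-to,np.array(ext(S,*p))-so],(.541,-.157));print(s.x.round(4),s.fun.round(1))
p=s.x
def draw(c,fn,box,f):
    im=cv2.cvtColor(c[0]['pixels'],cv2.COLOR_RGB2BGR);x0,y0,x1,y1=box
    im=cv2.resize(im[y0:y1,x0:x1],None,fx=f,fy=f,interpolation=cv2.INTER_CUBIC)
    for r,z,col in((.045,.048,(0,255,0)),(.0425,0,(0,0,255))):
        q=np.array([[((u+.5-x0)*f-.5),((v+.5-y0)*f-.5)] for u,v in[proj(c,(p[0]+r*np.cos(t),p[1]+r*np.sin(t),z)) for t in a]])
        cv2.polylines(im,[q.astype(int)],True,col,1)
    return im
C=np.hstack([draw(T,'',(293,195,343,245),8),draw(S,'',(245,217,295,267),8)])
cv2.imwrite('pics/c6.png',C)
```

```text
T [ 0.5393 -0.1555] [ 0.3 -0.3  0.5 -0.5]
S [ 0.5437 -0.1631] [-0.7  0.7 -0.5  0.3]
[ 0.5422 -0.1594] [ 1.6  1.1 -0.5 -1.5 -2.2 -0.8 -0.8 -0.1]
```

View pics/c6.png

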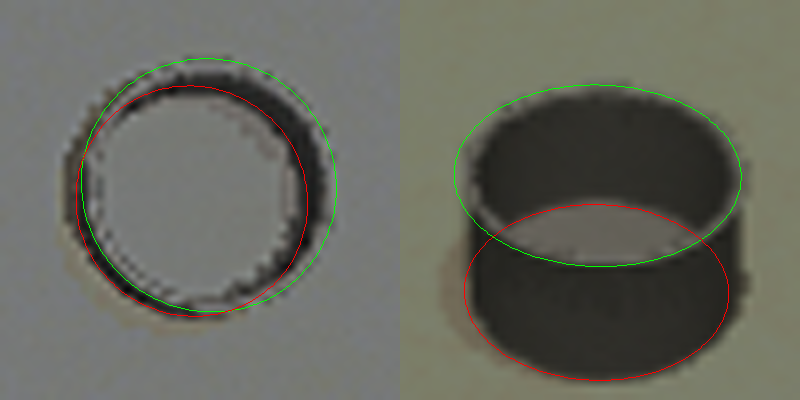

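The overlay circle is about 1.5 px right of the pot in the top view and about 1.2 px left of it in the side view. The combined estimate is therefore within about 4 mm, and the clearance is 12 mm. I'll move over the pot and check again from there.

Emit:
{"api": "jog_arm", "payload": {
  "motion": [
    [-0.3,0,0,0,0.15],
    [-0.6,0.03,0,0,0.15],
    [-0.8,0.04,0,0,0.15],
    [-0.9,0.05,0,0,0.15],
    [-0.9,0.05,0,0,0.15],
    [-0.9,0.05,0,0,0.15],
    [-0.9,0.05,0,0,0.15],
    [-0.9,0.05,0,0,0.15],
    [-0.9,0.05,0,0,0.15],
    [-0.9,0.05,0,0,0.15],
    [-0.9,0.05,0,0,0.15],
    [-0.9,0.02,0,0,0.15]
  ]
}}

```text
clock: 15.7
position: [0.532, -0.0828, 0.2507]
tool_rot: [-3.141, 0.0, 1.693]
force: [-0.1, 0.5, -0.1]
grip_width: 0.0186
finger_force: 59.1
```

Emit:
{"api": "jog_arm", "payload": {
  "motion": [
    [-0.8,0,0,0,0.15],
    [-0.6,0,0,0,0.15],
    [-0.4,0,0,0,0.15],
    [-0.3,0,0,0,0.15],
    [-0.3,0,0,0,0.15],
    [0,0,0,0,0.15]
  ]
}}

```text
clock: 16.3
position: [0.5411, -0.1533, 0.2511]
tool_rot: [-3.142, 0.0, 1.693]
force: [0.8, 0.1, 0.1]
grip_width: 0.0187
finger_force: 59.0
```

Emit:
{"api": "jog_arm", "payload": {
  "motion": [
    [-0.15,0,0.4,0,0.15],
    [0,0,0.8,0,0.15],
    [0,0,0.8,0,0.15],
    [0,0,0.8,0,0.15],
    [0,0,0.8,0,0.15],
    [0,0,0.5,0,0.15],
    [0,0,0.3,0,0.15],
    [0,0,0,0,0.15],
    [0,0,0,0,0.15]
  ]
}}

```text
clock: 17.2
position: [0.5419, -0.1569, 0.1195]
tool_rot: [3.141, 0.0, 1.694]
force: [0.7, 0.5, -0.4]
grip_width: 0.0188
finger_force: 59.0
```

Run:
```python
from h import *
s=bot.observe();print(s['tool_rot'],s['position'],s['force'],s['moment'])
S=grab('side');T=grab('top')
def cr(c,x0,y0,x1,y1,f): return cv2.convertScaleAbs(cv2.resize(cv2.cvtColor(c[0]['pixels'],cv2.COLOR_RGB2BGR)[y0:y1,x0:x1],None,fx=f,fy=f,interpolation=cv2.INTER_CUBIC),alpha=1.8)
C=np.hstack([cr(T,280,180,346,280,6),cr(S,240,170,306,270,6)])
cv2.imwrite('pics/c7.png',C)
p=s['position']
print(proj(S,p+[0,0,-.013]),proj(S,p+[0,0,-.041]),proj(T,p+[0,0,-.013]))
```

```text
[3.14128311e+00 1.66551514e-04 1.69399659e+00] [ 0.54189777 -0.15689054  0.11947377] [ 0.68572066  0.49534922 -0.41723987] [-3.52616760e-02 -8.78728991e-05  1.70768046e-02]
(np.float64(268.5847707384351), np.float64(218.85771652606806)) (np.float64(268.52251725207907), np.float64(228.02041084707636)) (np.float64(320.5534085558388), np.float64(215.09291634064408))
```

View pics/c7.png

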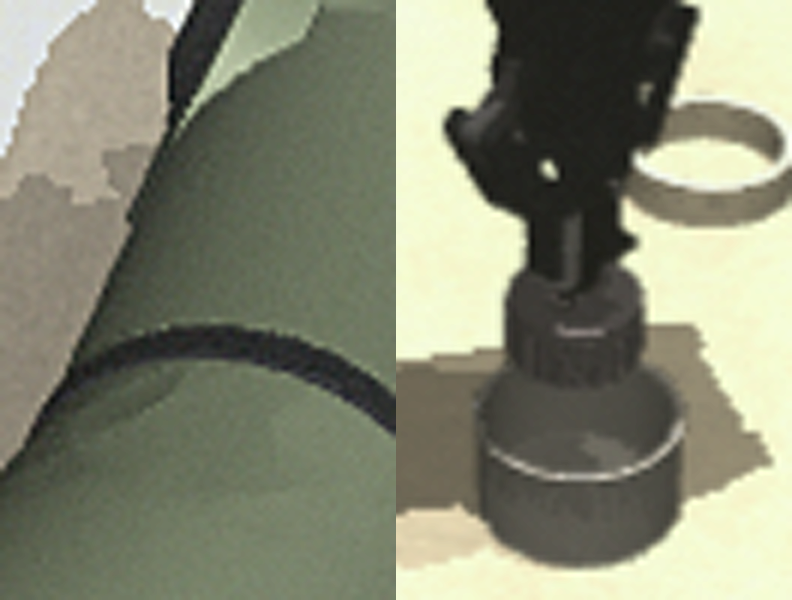

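The side view shows the cap's top face centred at about (574,300) and the pot rim spanning 477–685, centred at about (581,416). I'll work out the relative correction from this one camera.

Run:
```python
from h import *
S=grab('side')
q=lambda x,y:(240+(x-396+.5)/6-.5,170+(y+.5)/6-.5)
z=bot.observe()['position'][2]
c=onz(S,*q(574,300),z-.013);print(c)
# cap bottom front edge check & pot extents fit
from scipy.optimize import least_squares
a=np.linspace(0,6.283,120)
def ext(x,y,r,z):
    k=np.array([proj(S,(x+r*np.cos(t),y+r*np.sin(t),z)) for t in a]);return k[:,0].min(),k[:,0].max(),k[:,1].min(),k[:,1].max()
l,_=q(477,0);r,_=q(685,0);_,b=q(0,480);_,bb=q(0,568)
s=least_squares(lambda p:np.array(ext(*p,.045,.048))[[0,1,3]]-[l,r,b],(.54,-.16));print('pot rim',s.x,s.fun)
s=least_squares(lambda p:[ext(*p,.043,0.)[3]-bb]+list(np.array(ext(*p,.045,.048))[[0,1]]-[l,r]),(.54,-.16));print('pot base',s.x,s.fun)
l,_=q(505,0);r,_=q(643,0);_,b=q(0,387)
s=least_squares(lambda p:np.array(ext(*p,.028,z-.041))[[0,1,3]]-[l,r,b],(.54,-.16));print('cap',s.x,s.fun)
```

```text
[ 0.54052138 -0.16054083  0.10690517]
pot rim [ 0.54517433 -0.16047055] [-0.5860448   0.58242084 -0.06563038]
pot base [ 0.54433828 -0.16129708] [-0.06642539 -0.60403895  0.60034985]
cap [ 0.54553789 -0.15577332] [ 0.21133465 -0.21076589  0.01594025]
```

The cap is within about 3 mm of the pot's centre, against 12 mm of clearance. I'll shift 2 mm and lower.

Emit:
{"api": "jog_arm", "payload": {
  "motion": [
    [-0.07,0,0.3,0,0.15],
    [0,0,0.4,0,0.15],
    [0,0,0.4,0,0.15],
    [0,0,0.4,0,0.15],
    [0,0,0.3,0,0.15],
    [0,0,0.2,0,0.15],
    [0,0,0.1,0,0.15],
    [0,0,0.07,0,0.15],
    [0,0,0,0,0.15],
    [0,0,0,0,0.15]
  ]
}}

```text
clock: 18.35
position: [0.5422, -0.1591, 0.0544]
tool_rot: [3.141, 0.0, 1.694]
force: [0.6, -1.0, 0.3]
grip_width: 0.0187
finger_force: 59.1
```

Emit:
{"api": "jog_arm", "payload": {
  "motion": [
    [0,0,0.06,0,0.15],
    [0,0,0.05,0,0.15],
    [0,0,0.03,0,0.15],
    [0,0,0,0,0.15]
  ]
}}

```text
clock: 18.75
position: [0.5419, -0.159, 0.0497]
tool_rot: [-3.141, -0.0, 1.694]
force: [0.2, -0.3, 0.2]
grip_width: 0.0186
finger_force: 59.1
```

Still no contact, as expected until about 0.045. I'll go down in small steps.

Emit:
{"api": "jog_arm", "payload": {
  "motion": [
    [0,0,0.04,0,0.15],
    [0,0,0.04,0,0.15],
    [0,0,0.03,0,0.15],
    [0,0,0,0,0.15]
  ]
}}

```text
clock: 19.15
position: [0.5419, -0.1591, 0.0464]
tool_rot: [-3.141, 0.0, 1.694]
force: [0.4, -0.8, -0.6]
grip_width: 0.0184
finger_force: 59.1
```

Emit:
{"api": "jog_arm", "payload": {
  "motion": [
    [0,0,0.03,0,0.15],
    [0,0,0,0,0.15],
    [0,0,0,0,0.15]
  ]
}}

```text
clock: 19.45
position: [0.542, -0.159, 0.0456]
tool_rot: [-3.142, 0.0, 1.694]
force: [-0.6, -0.4, -0.4]
grip_width: 0.0185
finger_force: 59.1
```

Emit:
{"api": "jog_arm", "payload": {
  "motion": [
    [0,0,0.03,0,0.15],
    [0,0,0,0,0.15],
    [0,0,0,0,0.15]
  ]
}}

```text
clock: 19.75
position: [0.542, -0.1591, 0.0449]
tool_rot: [3.141, 0.0, 1.694]
force: [-1.7, -0.4, 3.8]
grip_width: 0.0184
finger_force: 59.6
```

Emit:
{"api": "jog_arm", "payload": {
  "motion": [
    [0,0,0.03,0,0.15],
    [0,0,0,0,0.15],
    [0,0,0,0,0.15]
  ]
}}

```text
clock: 20.05
position: [0.542, -0.1592, 0.0446]
tool_rot: [3.141, -0.0, 1.693]
force: [-5.5, 1.9, 19.4]
grip_width: 0.0185
finger_force: 61.2
```

```bash
python3 -c "
from workcell import bot
import time
s=bot.observe();print(s['position'],s['moment'],s['force'])"
```

```text
[ 0.54203735 -0.1592196   0.04464158] [ 0.29946617  1.16425247 -0.00227778] [-5.53284151  1.85721128 19.36214894]
```

Contact with the floor came at about 0.045, as predicted. I'll ease the preload, open gently only part way, and withdraw upward.

Emit:
{"api": "jog_arm", "payload": {
  "motion": [
    [0,0,-0.025,0,0.15],
    [0,0,0,0,0.15],
    [0,0,0,0,0.24],
    [0,0,0,0,0.28],
    [0,0,0,0,0.34],
    [0,0,0,0,0.38],
    [0,0,0,0,0.38]
  ],
  "newtons": 20
}}

```text
clock: 20.75
position: [0.5419, -0.159, 0.0445]
tool_rot: [-3.141, -0.0, 1.694]
force: [0.6, -0.1, -0.6]
grip_width: 0.0323
finger_force: 0.0
```

Emit:
{"api": "jog_arm", "payload": {
  "motion": [
    [0,0,-0.2,0,0.38],
    [0,0,-0.4,0,0.38],
    [0,0,-0.7,0,0.38],
    [0,0,-0.9,0,0.38],
    [0,0,-0.9,0,0.38],
    [0,0,-0.9,0,0.38],
    [0,0,-0.9,0,0.38],
    [0.9,0,-0.7,0,0.38],
    [0.9,0,0,0,0.38],
    [0.9,0,0,0,0.38],
    [0.9,0,0,0,0.38],
    [0,0,0,0,0.38]
  ]
}}

```text
clock: 21.95
position: [0.5285, -0.0483, 0.2134]
tool_rot: [3.141, -0.002, 1.698]
force: [-0.3, 0.3, 0.4]
grip_width: 0.0322
finger_force: 0.0
```

Run:
```python
from h import *
s=bot.observe();print(s['position'],s['force'])
S=grab('side');T=grab('top')
def cr(c,x0,y0,x1,y1,f): return cv2.convertScaleAbs(cv2.resize(cv2.cvtColor(c[0]['pixels'],cv2.COLOR_RGB2BGR)[y0:y1,x0:x1],None,fx=f,fy=f,interpolation=cv2.INTER_CUBIC),alpha=1.8)
C=np.hstack([cr(T,290,180,355,280,6),cr(S,240,190,306,290,6)])
cv2.imwrite('pics/c8.png',C)
```

```text
[ 0.52847935 -0.04833952  0.213447  ] [-0.34974161  0.31358452  0.36380164]
```

View pics/c8.png

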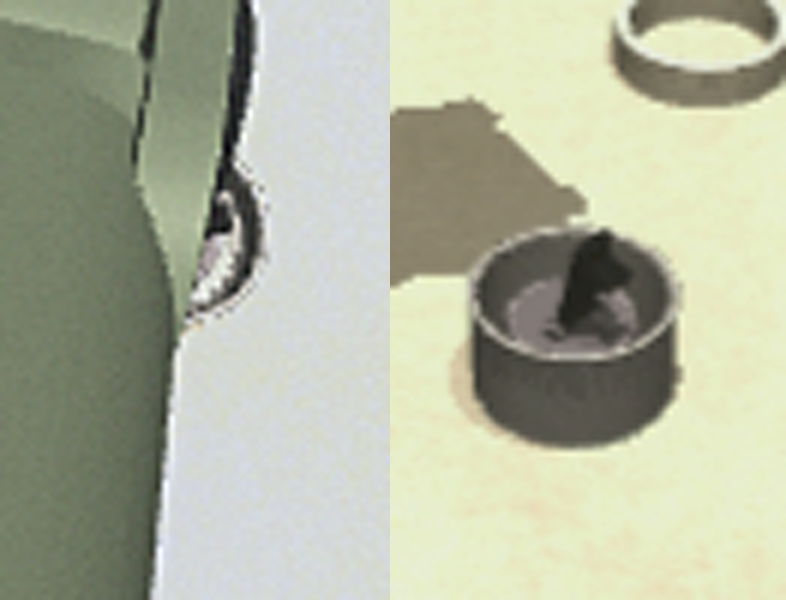

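The cap sits in the pot with its tab up, running from (562,328) to (603,232) in the crop. I'll check the tab angle and the cap's level by projecting a model.

Run:
```python
from h import *
S=grab('side')
ya=1.694-np.pi/2*0
# tool x at turn end = +cap x? tool yaw at regrip 0 <-> cap yaw ~0-ish: cap x dir = tool x
X=np.array([np.cos(1.694),np.sin(1.694),0]);Y=np.array([-X[1],X[0],0]);Z=np.array([0,0,1.])
c=np.array([.543,-.161,.032])
f=lambda p:tuple(int(6*(q-o+.5)+m) for q,o,m in zip(proj(S,p),(240,190),(390,0)))
im=cv2.cvtColor(S[0]['pixels'],cv2.COLOR_RGB2BGR)[205:275,245:300]
out=[]
for t in(1.2,1.35,1.5,1.65):
    k=cv2.convertScaleAbs(cv2.resize(im,None,fx=7,fy=7,interpolation=cv2.INTER_CUBIC),alpha=1.8)
    g=lambda p:[int(7*(q-o+.5)) for q,o in zip(proj(S,p),(245,205))]
    h=c-.002*X+.003*Z;d=-np.cos(t)*X+np.sin(t)*Z
    cv2.polylines(k,[np.array([g(h+s*.01*Y+l*d) for s,l in((-1,0),(1,0),(1,.044),(-1,.044))])],True,(0,255,0),1)
    cv2.polylines(k,[np.array([g(c+.028*(np.cos(a)*X+np.sin(a)*Y)) for a in np.linspace(0,6.28,60)])],True,(0,0,255),1)
    out.append(cv2.resize(k,(385,290)) if 0 else k[:300])
C=np.vstack([np.hstack(out[:2]),np.hstack(out[2:])]);print(C.shape);cv2.imwrite('pics/c9.png',C[:600,:800])
```

```text
(600, 770, 3)
```

View pics/c9.png

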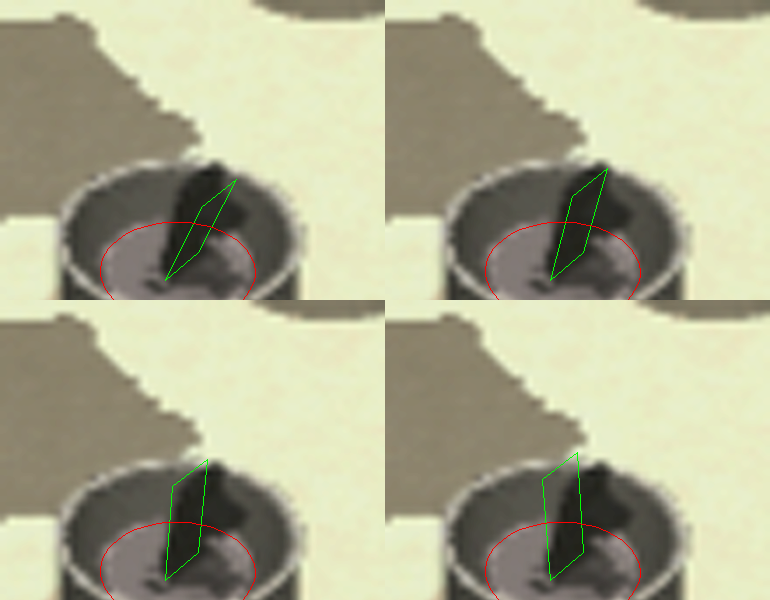

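The 1.35–1.5 outlines fit best, so the tab stands at about 1.4 rad. The cap's top face looks level and matches the expected height. The gripper is clear, so I'm handing the job in.

```bash
python3 -c "
from workcell import bot
print(bot.job_done())"
```

```text
the job is handed in; nothing more can be done
None
```

The cap was unlocked, unscrewed and lowered gently onto the pot floor, where it appears to sit flat with its tab standing at about 80°; the job was handed in at about 22 s, and no verdict came back.

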